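# Twist the bayonet cap tight on the filter housing

## Task

Refit the bar-handled bayonet cap on the small filter housing that is bolted to the bench: drop its two pins down the two slots of the neck and twist it clockwise until you feel the ramps bite, then about 20 degrees more, so that it sits snugly on its gasket, and let go. Be gentle: never force the cap against the neck or crush the gasket by overtightening, and leave the wrench, torch and tape measure where they are.

Things in the scene. Friction and masses are not known exactly. Their poses are not given: they have to be found in the camera images.
- cap_mid (a point): Loose bayonet cap, standing upright on the bench, 68 mm high, about 0.22 kg; this point is its centre, on its axis, 34 mm above its underside. z up its axis, x along bar handle and pins; half a turn about z makes no difference. The lower 34 mm is an aluminium plug of 51 mm diameter.
- cap_bar (a point): Centre of the black upright bar handle on top of the plug: 58 mm long (along cap x), 14 mm wide (along cap y), from 34 to 68 mm above the cap's underside, so this point is 51 mm above it. Axes as the cap's.
- cap_pin (a point): Centre of the steel cross pin, on the cap's axis, 6 mm above its underside. The pin is 8 mm in diameter, lies along cap x (parallel to the bar) and sticks out of both sides of the plug, its ends 34 mm from the axis.
- cap: The same cap; origin at the centre of its underside, axes as above.
- housing: Fixed filter housing: round grey casting on a 150 x 130 mm foot plate with four bolts and a short side pipe at +y and -y; origin on the bench under the centre of its neck. The round neck on top is 90 mm in outside diameter and 60 mm above the bench.
- mouth (a point): Centre of the neck's top face. z up, x along the two slots. The mouth is 55 mm in diameter, with a 12 mm wide slot at +x and at -x, open to 36 mm from the axis, through which the pins pass down. A hand holding the bar still has over 10 mm between plug top and neck top when the cap is in.
- gasket (a point): Nominal resting height of the plug's underside in the neck: 22 mm below the mouth, on the axis, on a sprung rubber gasket (10 N per mm). Gaskets differ: the true height is up to 1.6 mm higher or lower than this point and must be felt.
- ledge (a point): Start (edge at a slot) of the underside of one of the two ledges, 10.1 mm below the mouth, 31 mm from the axis. Turned clockwise (seen from above) from the slots, the pins slide freely under the ledges, which slope down 0.078 mm per degree, and bite (touch) after 15 to 70 degrees, depending on the gasket; from there the cap is drawn down that much per degree and the hand must follow.
- stop (a point): Hard stop of a ledge, blocking a pin after about 95 degrees, beyond the tight range: do not turn so far. A hand that keeps its height feels the bite as a down-pull of 2 to 3 N or a moment of about 0.08 N m, some 4 degrees after first touch. The clamping force then grows by 0.8 N a degree; 20 degrees past first touch is right, 26 too tight, 12 too loose. Friction holds the cap.
- wrench: Bystander: combination spanner, 30 x 184 x 9 mm, lying flat; origin at the centre of its underside.
- torch: Bystander: black pocket torch, 36 x 122 x 36 mm, lying; origin at the centre of its underside.
- tape_measure: Bystander: tape measure, 37 x 80 x 69 mm, standing; origin at the centre of its underside.
Not all that is in view belongs to the job. What is shaped like the cap but blue, pink or red is not meant.

How it is judged:
On the way:
1. the cap is down in the neck, its pins through the slots (z of cap_mid in the frame of mouth below 0.016 m and horizontal distance between cap_mid and mouth below 0.005 m), for 0.1 s.
At the end, for the whole second after the job is handed in: The cap stands upright (within 0.06 rad) and centred (4 mm) in the neck, its centre less than 13.5 mm above the mouth, at rest, and the ledges hold it down on the gasket with 9 to 22 N (contact force between cap and housing between 9 and 22 N and z of cap_mid in the frame of mouth below 0.0135 m and horizontal distance between cap_mid and mouth below 0.004 m and angle between cap's own z axis and vertical below 0.06 rad and linear speed of cap below 0.01 m/s); the robot touches nothing.
It fails at once if the cap is forced against the housing with more than 35 N (contact force between cap and housing above 35 N).
It fails at once if a bystander is moved more than 2 cm (distance of any of wrench, torch, tape_measure from where it was at the start of the episode above 0.02 m).
It also fails if it takes over 61 s, if anything falls off the work surface, if the arm or the gripper's body presses on something with over 40 N, if the wrist force passes 120 N, or if a joint passes its speed limit or range.

## Robot

A 7-joint arm with a two-finger parallel gripper is mounted at the origin on the work surface; the furniture and walls round the work are solid. World frame = base frame: x ahead of the robot, y to its left, z up, the work surface at z = 0. Lengths are in m, angles in rad, forces in N, time in s.
With the tool pointing down it reaches from about 0.4 to 0.925 m from the base axis. Payload 5.6 kg.
Tool frame: the origin (TCP) lies between the finger pads; the fingertips stand 22 mm ahead of it and the grasp point (between the pads) lies 3 mm ahead of it; z points along the fingers, y is the direction in which the jaws open and shut (so a half turn about z gives the same grasp; the last joint's range is limited). The gripper opens to 85 mm and grips with 20 to 120 N. Pads are 22 mm wide; open, the fingers measure 114 mm over their backs; the gripper's body (76 mm by 85 mm) begins 54 mm behind the grasp point. The pads swing forward as they close: fully open they stand 13 mm farther back than shut.
Start: joints at [1.305, 0.468, -0.012, 1.603, 0.006, 1.071, -0.056], TCP at [0.144, -0.634, 0.253] pointing down, gripper open.
Joint ranges: [-2.53, 2.53], [-0.31, 2.02], [-1.57, 1.55], [0.28, 2.44], [-1.29, 4.43], [0.15, 1.84], [-2.92, 2.92]. Speed limits (rad/s): [2.57, 2.57, 3.14, 3.14, 3.14, 3.14, 3.14].

## Interface

Orientations are given as [roll, pitch, yaw] about the fixed x, y, z axes, in that order (R = Rz(yaw) Ry(pitch) Rx(roll)).
In Python, from cell import arm gives the robot as it stands. The module is installed in compiled form; this text tells all that it offers.
- The arm moves only by the shell command python3 -m crank 'ROWS' [OPENING] [FORCE]. ROWS is JSON, a list of rows, each an object with "offset": the shift along the tool's x, y, z in mm, a list of three; "turn": the turn, a rotation vector about the tool's x, y, z in degrees, a list of three. A call has 1 to 20 rows; each row shifts and turns the pose as measured when the row begins, along the tool's axes as they then stand; what a row does not reach is not made up. A row lasts 1/10 s, in which the tool goes at most 50 mm and 8.59 degrees, less where a joint would pass 70% of its speed; a pose out of reach is approached as far as the arm can. A call is refused whole if a number of a shift passes 50 or a number of a turn 8.59, either way. A call with a gripper value outside its range is refused whole. OPENING is the closure in counts, from 0 (fully open) to 255 (shut), set as the call begins (- or left out, the last holds). The fingers move at their own pace and stop on an object; FORCE is the grip in N (left out, the last holds). Time passes only in rows, so rows that do not move let the fingers close. It gives the time, the measured TCP pose, the force and the opening at its end, in the units of the state.
- arm.state(): the state, without advancing time (a new reading comes with each control period).
- arm.grab_frame(name): name is "scene" or "top" or "wrist"; returns a dict with "pixels" (400x640x3 uint8, blue, green, red), "vfov" (degrees; the focal length in pixels is half the picture's height over the tangent of half this angle, whatever the lens; pixels are square), "cx", "cy" (the principal point, pixels), "R" (3x3) and "t" (3): a world point X has camera coordinates R X + t. Camera axes: x right, y down, z forward; pixel columns grow to the right and rows downward; lengths in m; the calibration is good to about 2 mm. A picture is of the moment at which its call begins. There is no depth.
- arm.hand_in(): hands the job in, once; it reports no verdict.
The state is a dict: "time_s": time; "q": joint angles; "joint_velocities": joint speeds; "tau": joint torques, N m; "ee_pos": TCP position; "tool_rot": TCP orientation; "contact_force": force on the tool from outside, world axes, zero at the start; "moment": the same for the moment, N m; "width": finger opening in m.
Only numpy, scipy, OpenCV 4.12 (cv2) and the standard library are available. Lean on these libraries where they do the work, as an engineer would, in place of code of your own. Each camera call takes 0.05 s, during which the arm holds its last target.

## Working session

There is one attempt and no reset: what is moved stays moved. The work goes in short steps, Python scripts to look and compute and a shell command to move; the robot and the scene stay as the last step left them, time stands still between calls to the robot, and variables do not carry over. Pictures are saved under pics/ and viewed, and the job is handed in when it is done.

```bash
mkdir -p pics
cat > h.py <<'E'
import numpy as np, cv2
from cell import arm
from scipy.spatial.transform import Rotation as Rn
def grab(name,fn):
    f=arm.grab_frame(name); cv2.imwrite('pics/'+fn+'.png',f['pixels'])
    np.savez('pics/'+fn+'.npz',R=np.array(f['R']),t=np.array(f['t']),vfov=f['vfov'],cx=f['cx'],cy=f['cy'],img=f['pixels'])
    return f
def P(fn):
    d=np.load('pics/'+fn+'.npz'); F=200/np.tan(np.radians(float(d['vfov']))/2)
    K=np.array([[F,0,float(d['cx'])],[0,F,float(d['cy'])],[0,0,1]]); return K,d['R'],d['t']
def proj(fn,X):
    K,R,t=P(fn); x=K@(R@np.array(X,float)+t); return x[:2]/x[2]
def ray(fn,uv):
    K,R,t=P(fn); d=R.T@np.linalg.solve(K,[uv[0],uv[1],1.]); return -R.T@t, d/np.linalg.norm(d)
def onz(fn,uv,z):
    c,d=ray(fn,uv); return c+d*(z-c[2])/d[2]
def tri(obs):
    A=np.zeros((3,3));b=np.zeros(3)
    for fn,uv in obs:
        c,d=ray(fn,uv);M=np.eye(3)-np.outer(d,d);A+=M;b+=M@c
    X=np.linalg.solve(A,b); return X,[np.linalg.norm(proj(fn,X)-uv) for fn,uv in obs]
def crop(fn,x0,y0,x1,y1,out,s=4):
    im=cv2.imread('pics/'+fn+'.png')[y0:y1,x0:x1]; cv2.imwrite('pics/'+out+'.png',cv2.resize(im,None,fx=s,fy=s,interpolation=cv2.INTER_CUBIC))
def st():
    s=arm.state(); print({k:(np.round(v,4).tolist()) for k,v in s.items() if k!='tau'}); return s
E
python3 - <<'E'
from h import *
st()
for n in ['scene','top','wrist']:
    grab(n,n+'0'); K,R,t=P(n+'0'); print(n,K.round(1).tolist(),(-R.T@t).round(3),R[2].round(3))
E
```

```text
{'time_s': 0.0, 'q': [1.305, 0.4684, -0.0116, 1.6036, 0.006, 1.0714, -0.0563], 'joint_velocities': [-0.001, 0.0002, -0.0007, -0.0007, 0.0007, 0.0001, -0.0008], 'ee_pos': [0.1434, -0.6334, 0.2523], 'tool_rot': [-3.1398, 0.0001, 0.2227], 'contact_force': [0.2382, -0.0609, -0.5862], 'moment': [0.0205, 0.051, -0.0412], 'width': 0.0855}
scene [[452.7, 0.0, 315.9], [0.0, 452.7, 197.5], [0.0, 0.0, 1.0]] [-0.054  1.033  0.64 ] [ 0.446 -0.784 -0.432]
top [[510.8, 0.0, 315.8], [0.0, 510.8, 207.6], [0.0, 0.0, 1.0]] [ 0.324 -0.002  1.268] [ 0.158  0.005 -0.987]
wrist [[286.4, 0.0, 318.0], [0.0, 286.4, 205.6], [0.0, 0.0, 1.0]] [ 0.223 -0.616  0.374] [-0.306 -0.067 -0.95 ]
```

View pics/scene0.png

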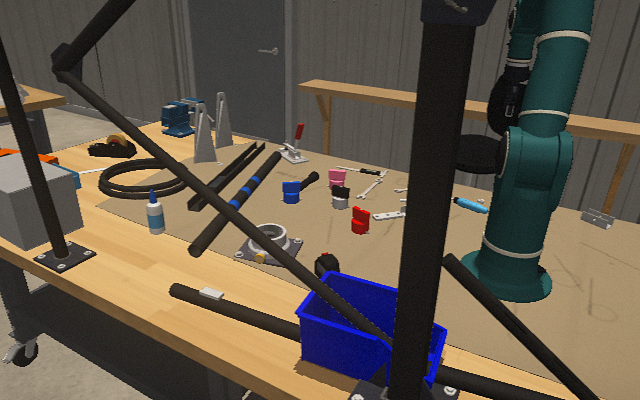

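View pics/top0.png

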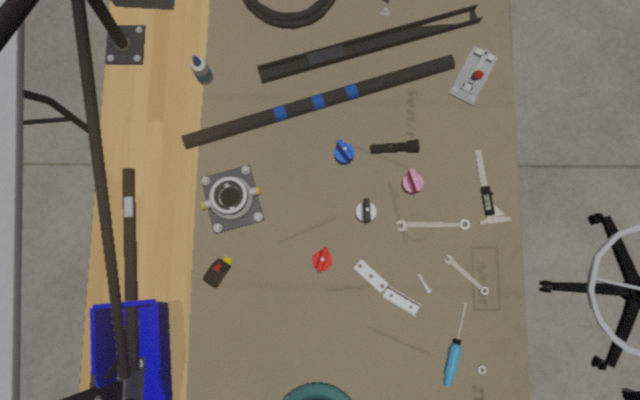

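View pics/wrist0.png

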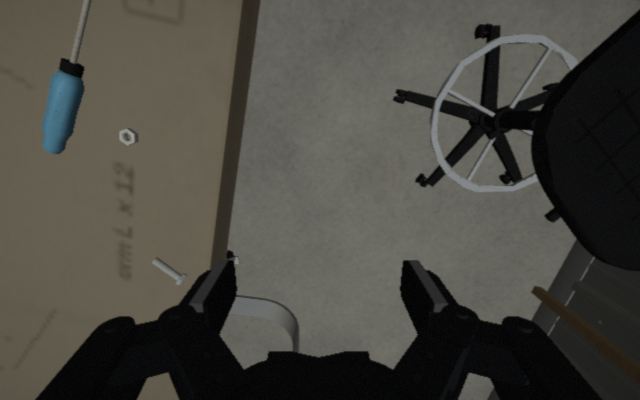

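Four things have the cap's shape. In the top view they are blue (344,152), pink (413,181), red (322,260), and aluminium with a black bar (367,211). Only the last fits the description, and it is at (341,197) in the scene view. The housing is at top (231,197). I'll confirm with enlarged crops.

Run:
```python
from h import *
crop('top0',335,180,400,240,'c_cap',6)
crop('top0',190,155,275,240,'c_hou',6)
crop('scene0',225,170,385,275,'c_sc',5)
for uv in [(367,211)]: print('cap',onz('top0',uv,.06))
print('hou',onz('top0',(231,196),.06))
```

```text
cap [ 0.50966265 -0.1184002   0.06      ]
hou [0.54363052 0.2082965  0.06      ]
```

View pics/c_cap.png

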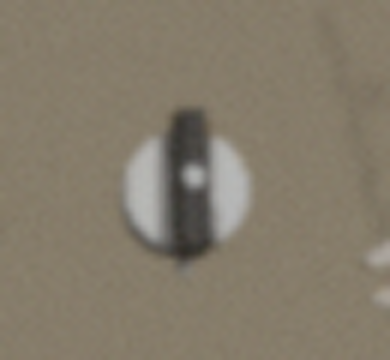

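View pics/c_hou.png

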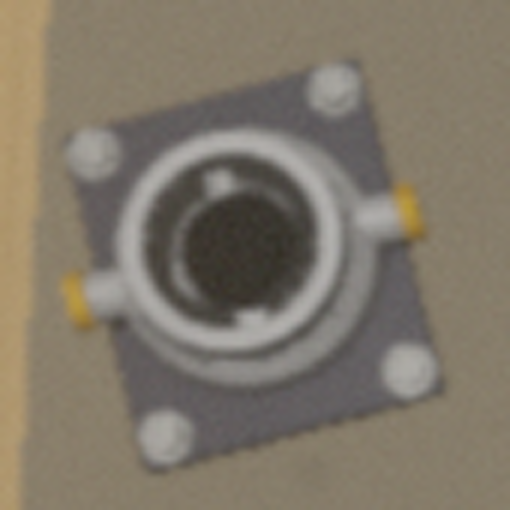

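View pics/c_sc.png

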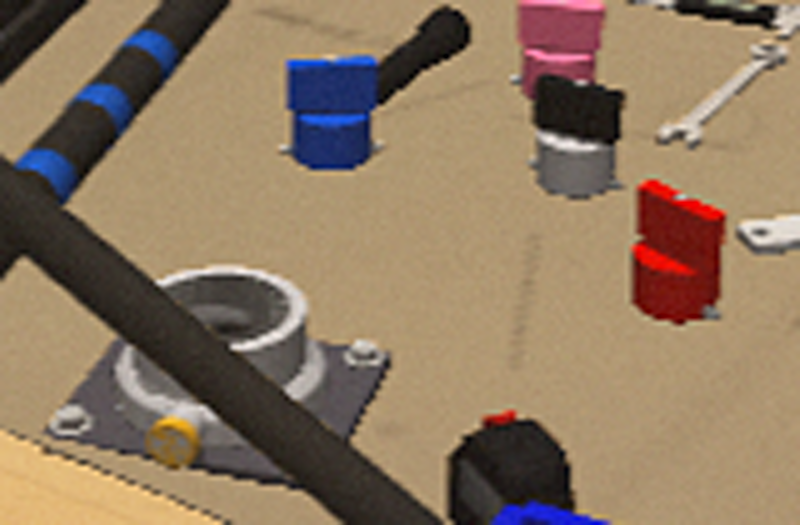

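The crop confirms it: an aluminium plug with a black bar, at top (367,211). The slots show at crop (220,180) and (250,318), which gives a housing yaw of about 14°. I'll move above the cap and then turn to about yaw 180°, so the last joint has room for the clockwise twist.

```bash
python3 -m crank '[{"offset":[36,-32,0],"turn":[0,0,0]},{"offset":[36,-32,0],"turn":[0,0,0]},{"offset":[36,-32,0],"turn":[0,0,0]},{"offset":[36,-32,0],"turn":[0,0,0]},{"offset":[36,-32,0],"turn":[0,0,0]},{"offset":[36,-32,0],"turn":[0,0,0]},{"offset":[36,-32,0],"turn":[0,0,0]},{"offset":[36,-32,0],"turn":[0,0,0]},{"offset":[36,-32,0],"turn":[0,0,0]},{"offset":[36,-32,0],"turn":[0,0,0]},{"offset":[36,-32,0],"turn":[0,0,0]},{"offset":[36,-32,0],"turn":[0,0,0]},{"offset":[36,-32,0],"turn":[0,0,0]}]' 0 40
python3 -c "
from h import *
st()"
```

```text
time_s: 1.45
ee_pos: [0.5165, -0.1135, 0.2489]
tool_rot: [3.141, 0.004, 0.206]
contact_force: [0.8, -0.8, -0.3]
width: 0.0854
{'time_s': 1.45, 'q': [0.4392, 0.2981, -0.3424, 1.8832, 0.1209, 0.9838, -1.3217], 'joint_velocities': [-0.7554, 0.3438, -0.1967, -0.4288, 0.1878, 0.122, -1.0154], 'ee_pos': [0.5165, -0.1135, 0.2489], 'tool_rot': [3.141, 0.0041, 0.2057], 'contact_force': [0.8141, -0.8475, -0.3249], 'moment': [-0.0433, -0.1074, -0.0171], 'width': 0.0854}
```

```bash
python3 -m crank '[{"offset":[0,0,0],"turn":[0,0,-8.5]},{"offset":[0,0,0],"turn":[0,0,-8.5]},{"offset":[0,0,0],"turn":[0,0,-8.5]},{"offset":[0,0,0],"turn":[0,0,-8.5]},{"offset":[0,0,0],"turn":[0,0,-8.5]},{"offset":[0,0,0],"turn":[0,0,-8.5]},{"offset":[0,0,0],"turn":[0,0,-8.5]},{"offset":[0,0,0],"turn":[0,0,-8.5]},{"offset":[0,0,0],"turn":[0,0,-8.5]},{"offset":[0,0,0],"turn":[0,0,-8.5]},{"offset":[0,0,0],"turn":[0,0,-8.5]},{"offset":[0,0,0],"turn":[0,0,-8.5]},{"offset":[0,0,0],"turn":[0,0,-8.5]},{"offset":[0,0,0],"turn":[0,0,-8.5]},{"offset":[0,0,0],"turn":[0,0,-8.5]},{"offset":[0,0,0],"turn":[0,0,-8.5]},{"offset":[0,0,0],"turn":[0,0,-8.5]},{"offset":[0,0,0],"turn":[0,0,-8.5]},{"offset":[0,0,0],"turn":[0,0,-8.5]},{"offset":[0,0,0],"turn":[0,0,0]}]'
python3 -c "
from h import *
st()
grab('wrist','w1');grab('top','top1')"
```

```text
time_s: 3.45
ee_pos: [0.5171, -0.1028, 0.2445]
tool_rot: [3.138, -0.011, 3.06]
contact_force: [0.2, 0.4, 0.4]
width: 0.0853
{'time_s': 3.45, 'q': [0.8539, 0.4359, -0.9032, 1.8608, 0.3885, 1.0456, 1.2823], 'joint_velocities': [-0.0029, -0.0054, 0.0116, 0.0036, -0.0078, -0.004, -0.0553], 'ee_pos': [0.5171, -0.1028, 0.2445], 'tool_rot': [3.1385, -0.011, 3.0604], 'contact_force': [0.1882, 0.4414, 0.4489], 'moment': [0.0012, -0.0196, -0.0228], 'width': 0.0853}
```

View pics/w1.png

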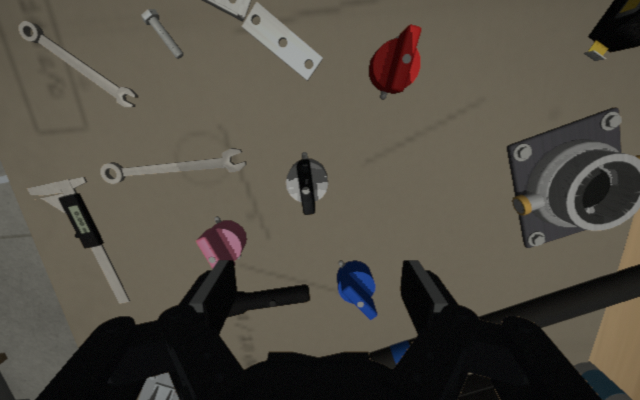

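The wrist view shows the aluminium cap at (306,185), pink at (222,243), blue at (356,285) and red at (396,62). The housing mouth is near (605,190). Crops next, to measure.

Run:
```python
from h import *
K,R,t=P('w1'); print((-R.T@t).round(3),R.round(2).tolist())
for z in(0,.034,.068): print(proj('w1',(.51,-.118,z)),proj('top0',(.51,-.118,z)))
crop('w1',265,135,350,230,'c1',6)
crop('w1',500,100,640,260,'c2',4)
```

```text
[ 0.439 -0.097  0.367] [[0.08, 1.0, 0.0], [0.95, -0.08, 0.3], [0.3, -0.02, -0.95]]
[305.15925443 173.46691945] [364.56327115 214.47833013]
[304.02958749 179.07920487] [365.82216096 212.46974661]
[302.66125815 185.87718622] [367.15069491 210.35004449]
```

View pics/c1.png

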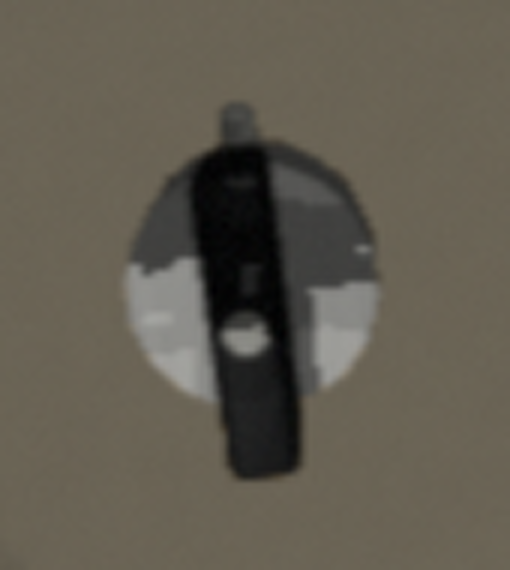

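View pics/c2.png

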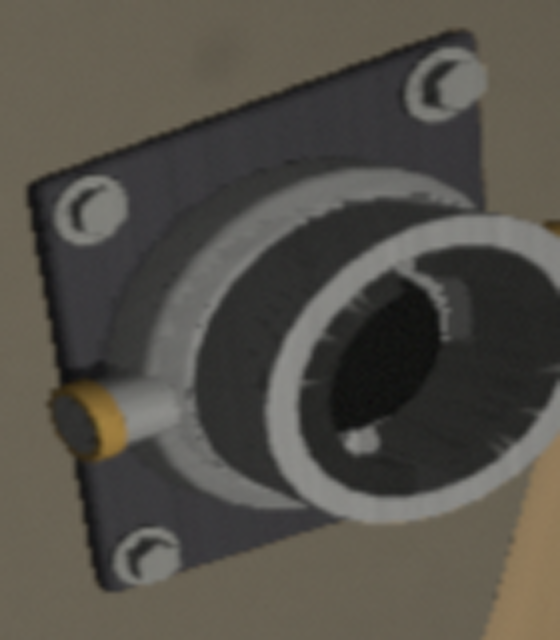

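Run:
```python
from h import *
c1=lambda x,y:((x+.5)/6-.5+265,(y+.5)/6-.5+135)
cc=lambda x,y:((x+.5)/6-.5+335,(y+.5)/6-.5+180)
print(tri([('w1',c1(245,333)),('top0',cc(193,177))]))
for z in (.068,.07):print(onz('w1',c1(245,333),z),onz('top0',cc(193,177),z))
pts=[onz('w1',c1(*p),.068) for p in [(193,190),(229,465),(268,165),(300,465)]]
for p in pts: print(p)
for a,b in((0,1),(2,3)):
    d=pts[a]-pts[b]; print(np.degrees(np.arctan2(d[1],d[0])))
# top view bar
pts=[onz('top0',cc(*p),.068) for p in [(174,112),(170,245),(206,112),(212,245)]]
for a,b in((0,1),(2,3)):
    d=pts[a]-pts[b]; print(np.degrees(np.arctan2(d[1],d[0])))
```

```text
(array([ 0.50941952, -0.11453566,  0.09004813]), [np.float64(0.4472061488211079), np.float64(0.1918390995450787)])
[ 0.51486885 -0.11550011  0.068     ] [ 0.51303937 -0.11707081  0.068     ]
[ 0.51436025 -0.11537435  0.07      ] [ 0.51272476 -0.1168793   0.07      ]
[ 0.48845773 -0.12211111  0.068     ]
[ 0.53952753 -0.12080126  0.068     ]
[ 0.4851789  -0.10865204  0.068     ]
[ 0.54060694 -0.10780247  0.068     ]
-178.53078569423306
-179.12187127328514
-2.061878665936739
2.0819742522367326
```

```bash
cat >> h.py <<'E'
def rel(pos,yawdeg,s=None):
    s=s or arm.state(); R=Rn.from_euler('xyz',s['tool_rot']); T=Rn.from_euler('xyz',[np.pi,0,np.radians(yawdeg)])
    print('off',(R.inv().apply(np.array(pos)-s['ee_pos'])*1000).round(1),'turn',np.degrees((R.inv()*T).as_rotvec()).round(2))
E
python3 -c "
from h import *
rel((.514,-.1155,.15),181.2)"
```

```text
off [  1.  -13.1  94.6] turn [ 0.19 -0.62 -6.09]
```

```bash
python3 -m crank '[{"offset":[1,-13,20],"turn":[0.2,-0.6,-6.1]},{"offset":[0,0,25],"turn":[0,0,0]},{"offset":[0,0,25],"turn":[0,0,0]},{"offset":[0,0,20],"turn":[0,0,0]},{"offset":[0,0,5],"turn":[0,0,0]},{"offset":[0,0,0],"turn":[0,0,0]}]'
python3 -c "
from h import *
grab('wrist','w2')
st()
rel((.514,-.1155,.15),181.2)
crop('w2',220,130,420,280,'c3',4)"
```

```text
time_s: 4.15
ee_pos: [0.516, -0.117, 0.1477]
tool_rot: [-3.138, 0.003, -3.134]
contact_force: [0.3, -0.3, -0.2]
width: 0.0853
{'time_s': 4.2, 'q': [0.8016, 0.5604, -0.8201, 1.9459, 0.5413, 0.8642, 1.2725], 'joint_velocities': [0.0083, -0.0149, -0.015, -0.0086, -0.0022, 0.0028, 0.0106], 'ee_pos': [0.5161, -0.117, 0.1481], 'tool_rot': [-3.1378, 0.0032, -3.1336], 'contact_force': [0.464, -0.5359, -0.3765], 'moment': [-0.0326, 0.0243, -0.0233], 'width': 0.0857}
off [ 2.1  1.5 -1.9] turn [-0.22  0.18 -0.74]
```

View pics/c3.png

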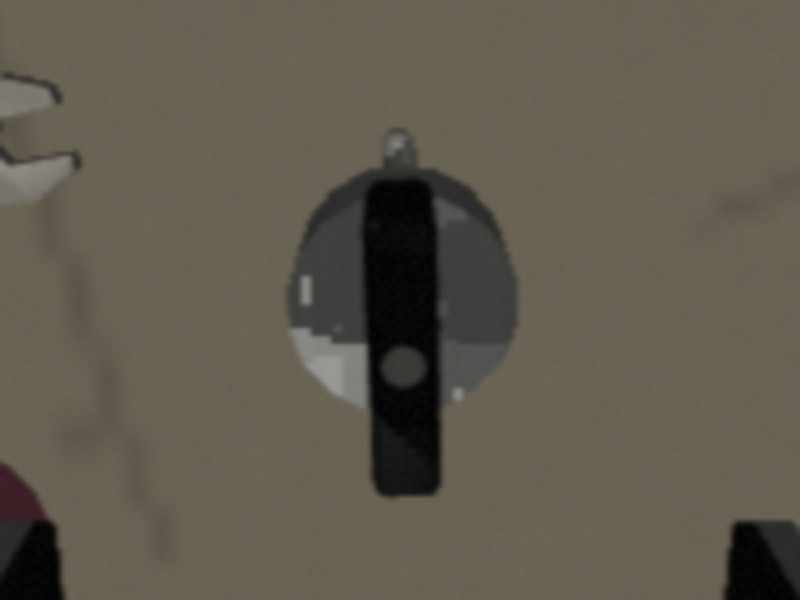

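The cap is centred between the open jaws, with the stud at about (320.4,221.1).

Run:
```python
from h import *
c3=lambda x,y:((x+.5)/4-.5+220,(y+.5)/4-.5+130)
c1=lambda x,y:((x+.5)/6-.5+265,(y+.5)/6-.5+135)
cc=lambda x,y:((x+.5)/6-.5+335,(y+.5)/6-.5+180)
print(tri([('w1',c1(245,333)),('w2',c3(403,366))]),tri([('w2',c3(403,366)),('top0',cc(193,177))]))
print(onz('w2',c3(403,366),.068))
pts=[onz('w2',c3(*p),.068) for p in [(364.5,240),(372.5,470),(436,240),(440,470),(403,182),(407,495)]]
for p in pts: print(p)
for a,b in((0,1),(2,3)):
    d=pts[b]-pts[a]; print(np.degrees(np.arctan2(d[1],d[0])))
```

```text
(array([ 0.51471119, -0.11547161,  0.06864648]), [np.float64(0.012748939662954506), np.float64(0.018240837090888855)]) (array([ 0.5114148 , -0.11586029,  0.07742815]), [np.float64(0.4665459519201098), np.float64(0.14254862229602677)])
[ 0.51497272 -0.11547814  0.068     ]
[ 0.49049363 -0.12270828  0.068     ]
[ 0.53669827 -0.12118658  0.068     ]
[ 0.49038723 -0.10973366  0.068     ]
[ 0.53658107 -0.10807936  0.068     ]
[ 0.47972433 -0.11582743  0.068     ]
[ 0.54205449 -0.11442701  0.068     ]
1.8862946938349836
2.0510121725389134
```

Two wrist views put the bar top at 68.6 mm. The cap is at (0.514, -0.1155) with yaw about 1.9°. Descending and gripping.

```bash
python3 -m crank '[{"offset":[2,1.5,17],"turn":[-0.2,0.2,-1.4]},{"offset":[0,0,20],"turn":[0,0,0]},{"offset":[0,0,20],"turn":[0,0,0]},{"offset":[0,0,15],"turn":[0,0,0]},{"offset":[0,0,10],"turn":[0,0,0]},{"offset":[0,0,0],"turn":[0,0,0]}]'
python3 -c "
from h import *
st();rel((.5143,-.1155,.061),181.9)"
```

```text
time_s: 4.8
ee_pos: [0.5171, -0.1162, 0.0649]
tool_rot: [-3.139, 0.007, -3.108]
contact_force: [-1.5, -0.5, -0.3]
width: 0.0853
{'time_s': 4.8, 'q': [0.7163, 0.6794, -0.7146, 1.9849, 0.6764, 0.7214, 1.1878], 'joint_velocities': [0.0018, -0.0079, -0.0099, -0.0107, -0.0028, 0.0022, 0.003], 'ee_pos': [0.5171, -0.1162, 0.0649], 'tool_rot': [-3.1386, 0.0066, -3.1079], 'contact_force': [-1.4684, -0.4864, -0.2838], 'moment': [-0.035, 0.0178, -0.0678], 'width': 0.0853}
off [2.8 0.8 3.9] turn [-0.17  0.38  0.03]
```

```bash
python3 -m crank '[{"offset":[2.5,0.8,3.5],"turn":[-0.2,0.4,0]},{"offset":[0,0,0],"turn":[0,0,0]}]'
python3 -c "
from h import *
st();rel((.5143,-.1155,.061),181.9)"
python3 -m crank '[{"offset":[0,0,0],"turn":[0,0,0]},{"offset":[0,0,0],"turn":[0,0,0]},{"offset":[0,0,0],"turn":[0,0,0]},{"offset":[0,0,0],"turn":[0,0,0]},{"offset":[0,0,0],"turn":[0,0,0]},{"offset":[0,0,0],"turn":[0,0,0]},{"offset":[0,0,0],"turn":[0,0,0]},{"offset":[0,0,0],"turn":[0,0,0]}]' 255 60
python3 -c "
from h import *
st()"
```

```text
time_s: 5.0
ee_pos: [0.515, -0.1153, 0.0618]
tool_rot: [3.141, 0.0, -3.108]
contact_force: [-1.0, -0.6, 0.3]
width: 0.0854
{'time_s': 5.0, 'q': [0.7158, 0.6852, -0.7137, 1.986, 0.6761, 0.7222, 1.1881], 'joint_velocities': [0.0023, -0.0155, -0.0126, -0.0127, -0.0008, -0.0035, 0.0031], 'ee_pos': [0.515, -0.1153, 0.0618], 'tool_rot': [3.1409, 0.0002, -3.1076], 'contact_force': [-0.9665, -0.591, 0.255], 'moment': [-0.0089, -0.0155, -0.0073], 'width': 0.0854}
off [ 0.7 -0.2  0.8] turn [0.04 0.01 0.05]
time_s: 5.8
ee_pos: [0.5164, -0.1156, 0.0638]
tool_rot: [-3.141, 0.004, -3.108]
contact_force: [-0.1, -0.3, 0.6]
width: 0.013
{'time_s': 5.8, 'q': [0.7168, 0.682, -0.7152, 1.9848, 0.6753, 0.7223, 1.1887], 'joint_velocities': [-0.0011, 0.0002, -0.001, 0.0008, -0.0002, -0.0013, -0.0016], 'ee_pos': [0.5164, -0.1156, 0.0638], 'tool_rot': [-3.1411, 0.0039, -3.108], 'contact_force': [-0.1029, -0.3044, 0.5947], 'moment': [0.0314, -0.0249, -0.0188], 'width': 0.013}
```

Gripped at a width of 13 mm. Lifting.

```bash
python3 -m crank '[{"offset":[0,0,-8],"turn":[0,0,0]},{"offset":[0,0,-20],"turn":[0,0,0]},{"offset":[0,0,-30],"turn":[0,0,0]},{"offset":[0,0,-30],"turn":[0,0,0]},{"offset":[0,0,-20],"turn":[0,0,0]},{"offset":[0,0,0],"turn":[0,0,0]}]'
python3 -c "
from h import *
st();rel((.57,.13,.17),194.7)
grab('wrist','w3')"
```

```text
time_s: 6.4
ee_pos: [0.5138, -0.115, 0.1753]
tool_rot: [3.14, -0.002, -3.107]
contact_force: [0.6, 0.3, -2.4]
width: 0.0131
{'time_s': 6.4, 'q': [0.8368, 0.5275, -0.8638, 1.9286, 0.5014, 0.9178, 1.3289], 'joint_velocities': [-0.0015, 0.0125, 0.0176, 0.0283, 0.0042, -0.0084, -0.0046], 'ee_pos': [0.5138, -0.115, 0.1753], 'tool_rot': [3.1404, -0.002, -3.1068], 'contact_force': [0.5865, 0.2587, -2.3924], 'moment': [-0.0109, -0.0615, 0.033], 'width': 0.0131}
off [-64.7 242.9   5.5] turn [  0.08  -0.11 -12.7 ]
```

View pics/w3.png

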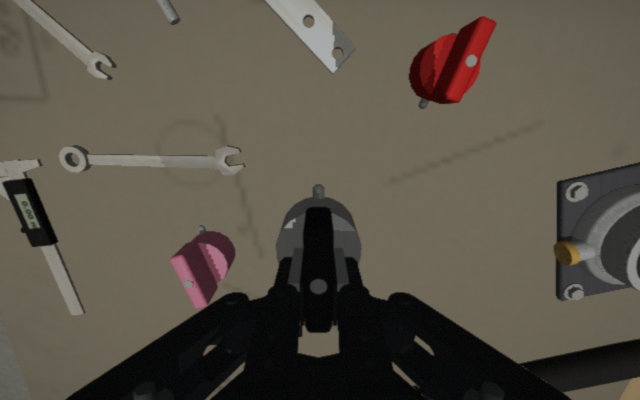

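The cap is in the hand, with the stud at (318,287) and the pin end at (319,190). The weight reading of about 2.2 N agrees. Moving towards the housing.

```bash
python3 -m crank '[{"offset":[-8,30,0],"turn":[0,0,0]},{"offset":[-8,30,0],"turn":[0,0,0]},{"offset":[-8,30,0],"turn":[0,0,0]},{"offset":[-8,30,0],"turn":[0,0,0]},{"offset":[-8,30,0],"turn":[0,0,0]},{"offset":[-8,30,0],"turn":[0,0,0]},{"offset":[-8,30,0],"turn":[0,0,0]},{"offset":[-8,30,0],"turn":[0,0,-6.3]},{"offset":[0,0,0],"turn":[0,0,-6.3]},{"offset":[0,0,0],"turn":[0,0,0]}]'
python3 -c "
from h import *
grab('wrist','w4')
st();rel((.59,.23,.17),194.7)"
```

```text
time_s: 7.45
ee_pos: [0.5621, 0.1316, 0.1566]
tool_rot: [3.136, -0.029, -2.884]
contact_force: [0.1, -1.0, -2.1]
width: 0.0128
{'time_s': 7.5, 'q': [0.3529, 0.663, -0.8743, 1.8008, 0.5845, 0.993, 1.0617], 'joint_velocities': [0.016, -0.0207, 0.0069, 0.0024, -0.0112, 0.0002, -0.019], 'ee_pos': [0.5618, 0.132, 0.1567], 'tool_rot': [3.1347, -0.0286, -2.8866], 'contact_force': [0.0417, 1.2255, -2.5532], 'moment': [0.0759, -0.0491, -0.0094], 'width': 0.0128}
off [-51.6  87.9 -14.1] turn [ 0.39 -1.64 -0.09]
```

View pics/w4.png

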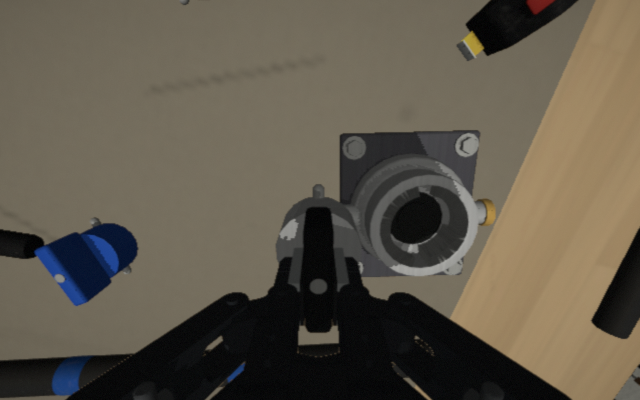

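The mouth is at about (425,218) in w4, and the foot edge is nearly level in the image, so the yaw matches. I'll take a second view with the mouth ahead of the cap.

```bash
python3 -c "
from h import *
rel((.611,.226,.175),194.7)"
python3 -m crank '[{"offset":[-20,20,-6],"turn":[0.4,-1.6,0]},{"offset":[-20,20,-6],"turn":[0,0,0]},{"offset":[-20,20,-6],"turn":[0,0,0]},{"offset":[-11,18,-3],"turn":[0,0,0]},{"offset":[0,0,0],"turn":[0,0,0]}]'
python3 -c "
from h import *
grab('wrist','w5')
st()"
```

```text
off [-70.7  78.7 -19.7] turn [ 0.39 -1.64 -0.09]
time_s: 8.0
ee_pos: [0.6117, 0.2206, 0.1715]
tool_rot: [-3.137, -0.009, -2.909]
contact_force: [-0.9, 0.3, -2.5]
width: 0.0129
{'time_s': 8.05, 'q': [0.1649, 0.7325, -0.8379, 1.6213, 0.6031, 1.0776, 0.9547], 'joint_velocities': [0.0355, -0.0091, 0.018, 0.0265, 0.0101, 0.0094, 0.0191], 'ee_pos': [0.6115, 0.2185, 0.171], 'tool_rot': [-3.1352, -0.0107, -2.91], 'contact_force': [0.1448, -0.6429, -2.8718], 'moment': [-0.0832, -0.0344, -0.0241], 'width': 0.013}
```

View pics/w5.png

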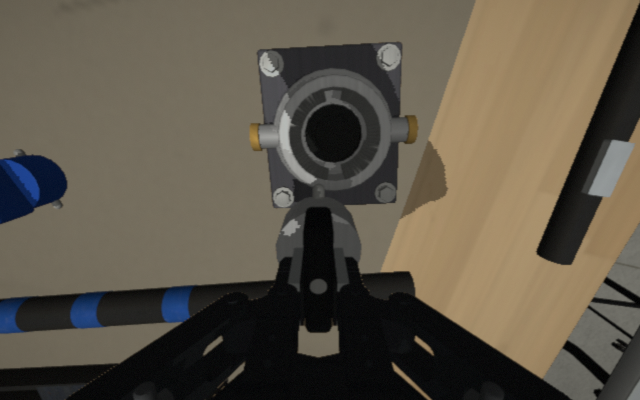

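```bash
python3 -c "
from h import *
crop('w4',355,150,490,285,'c4',5)
crop('w5',260,60,400,200,'c5',5)"
```

```text
(no output)
```

View pics/c4.png

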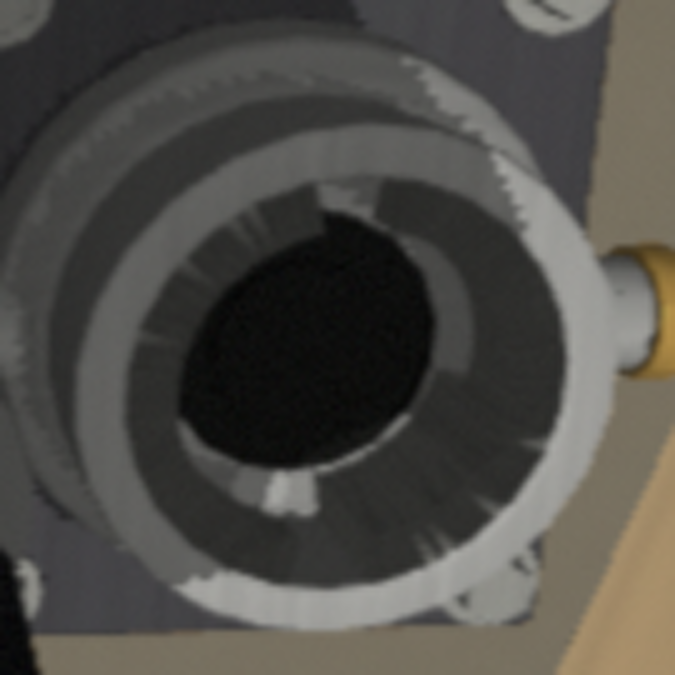

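View pics/c5.png

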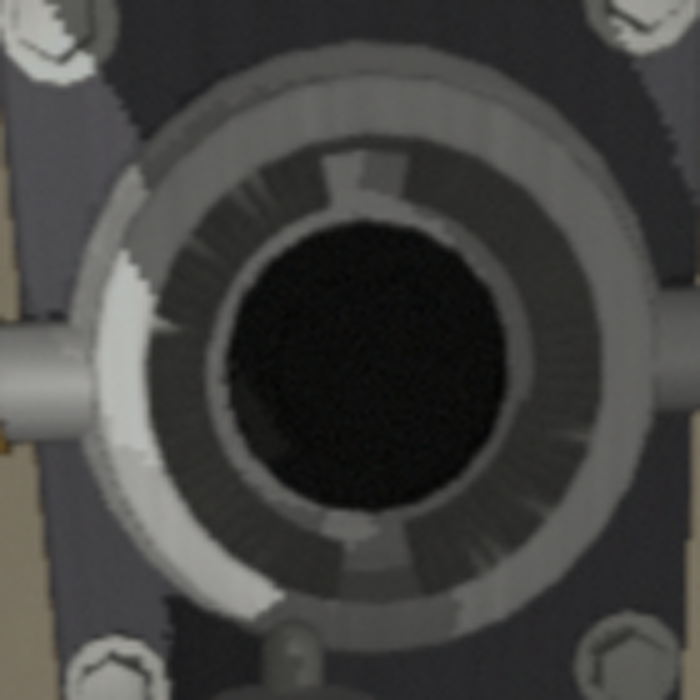

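```bash
python3 - <<'E'
from h import *
from scipy.optimize import least_squares
c4=lambda x,y:((x+.5)/5-.5+355,(y+.5)/5-.5+150)
c5=lambda x,y:((x+.5)/5-.5+260,(y+.5)/5-.5+60)
o4=[c4(*p) for p in [(77,410),(345,124),(613,370),(330,628),(103,300),(200,597)]]
i4=[c4(*p) for p in [(127,400),(567,360),(340,587),(385,180)]]
o5=[c5(*p) for p in [(98,370),(655,370),(370,75),(378,650)]]
i5=[c5(*p) for p in [(150,370),(602,362),(440,143),(310,590),(270,157)]]
def res(p,A,zf=None):
    out=[]
    z=p[2] if zf is None else zf
    for fn,pts,k in A:
        for q in pts:
            X=onz(fn,q,z); out.append((np.hypot(X[0]-p[0],X[1]-p[1])-(.045 if k else p[3]))*1000)
    return out
for nm,A,z in [('w4',[('w4',o4,1),('w4',i4,0)],.06),('w5',[('w5',o5,1),('w5',i5,0)],.06),('both',[('w4',o4,1),('w4',i4,0),('w5',o5,1),('w5',i5,0)],None)]:
    s=least_squares(res,[.545,.21,.06,.036],args=(A,z)); print(nm,s.x.round(4),np.round(s.fun,1))
a,b=onz('w5',c5(367,152),.06),onz('w5',c5(379,598),.06); d=b-a; print('slot yaw',np.degrees(np.arctan2(d[1],d[0])),(a+b)/2)
a,b=onz('w4',c4(352,183),.06),onz('w4',c4(288,583),.06)
# foot plate edges w1/w5
for fn,p,q in [('w5',(258,52),(270,206)),('w5',(402,43),(399,204)),('w4',(340,133),(341,203))]:
    a,b=onz(fn,p,.008),onz(fn,q,.008);d=b-a;print('foot',np.degrees(np.arctan2(d[1],d[0])))
a,b=onz('w5',(251,137),.03),onz('w5',(416,128),.03);d=b-a;print('pipes',np.degrees(np.arctan2(d[0],-d[1])), (a+b)/2)
for fn in ['w3','w4','w5']:
    crop(fn,285,170,355,340,'s'+fn,5)
E
python3 -c "
import cv2,numpy as np
cv2.imwrite('pics/s.png',cv2.resize(np.hstack([cv2.imread(f'pics/sw{i}.png') for i in (3,4,5)]),None,fx=.7,fy=.7))"
```

```text
w4 [0.5479 0.2187 0.0622 0.036 ] [-0.4 -0.5 -1.5 -0.8 -0.9 -1.3  0.3 -0.1  0.4 -0.6]
w5 [ 0.5477  0.2185 -0.527   0.036 ] [-0.9 -0.7 -0.9 -0.4 -0.2 -0.1 -0.2 -0.2  0.6]
both [0.5481 0.219  0.0583 0.0363] [-0.5 -0.6 -0.8 -0.1 -1.1 -0.9 -0.1  0.2  0.7 -1.  -0.2 -0.8 -0.2 -0.5
  0.1 -0.5  0.1 -0.5  1.1]
slot yaw 15.872763446059567 [0.5488941  0.21841175 0.06      ]
foot 14.635498845404275
foot 17.204203637710084
foot 16.801646313561797
pipes -163.6465147680263 [0.54743725 0.21845289 0.03      ]
```

View pics/s.png

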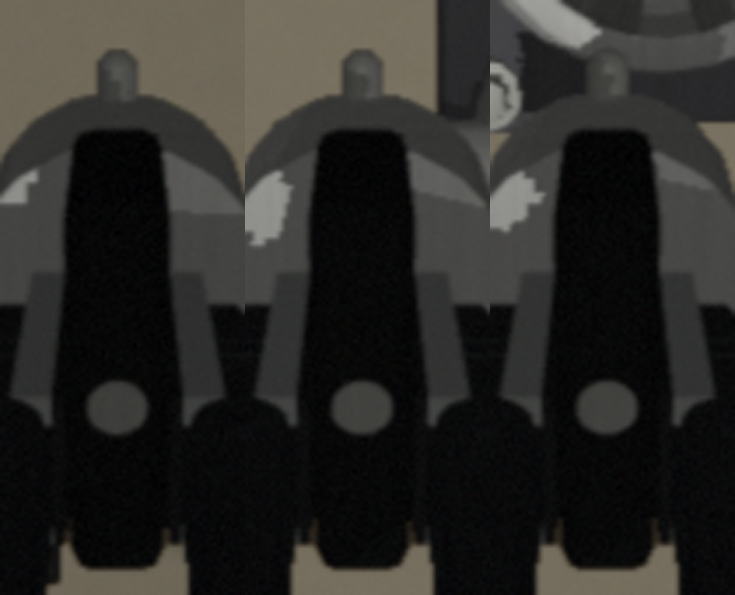

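Run:
```python
from h import *
# w3 tool pose
T=[((.5138,-.115,.1753),(3.1404,-.002,-3.1068),'w3'),((.5618,.132,.1567),(3.1347,-.0286,-2.8866),'w4'),((.6115,.2185,.171),(-3.1352,-.0107,-2.91),'w5')]
for p,r,fn in T:
    R=Rn.from_euler('xyz',r); c,d=ray(fn,(318.0,286.2)); c=R.inv().apply(c-np.array(p)); d=R.inv().apply(d)
    X=c+d*(-.0048-c[2])/d[2]; print(fn,'stud tool',(X*1000).round(2), 'cam',(c*1000).round(1))
    c,d=ray(fn,(318.2,185.5)); c=R.inv().apply(c-np.array(p)); d=R.inv().apply(d)
    X=c+d*(.0578-c[2])/d[2]; print('   pin end',(X*1000).round(2))
```

```text
w3 stud tool [ 1.18  0.02 -4.8 ] cam [  79.8    0.  -121.5]
   pin end [34.33  0.17 57.8 ]
w4 stud tool [ 1.1  -0.61 -4.8 ] cam [  79.6   -0.7 -121.4]
   pin end [34.21 -0.57 57.8 ]
w5 stud tool [ 0.19  1.84 -4.8 ] cam [  79.3    1.5 -121.9]
   pin end [33.48  2.09 57.8 ]
```

The mouth is at (0.548, 0.2187), with its top fitted at z = 0.058. Slot yaw is about 16°. The cap axis is about 1 mm along tool +x in the hand. Moving above the mouth.

```bash
python3 -c "
from h import *
rel((.5489,.219,.145),196)"
```

```text
off [60.6 15.  26.5] turn [-0.35 -0.62 -2.73]
```

```bash
python3 -m crank '[{"offset":[20,5,6],"turn":[-0.3,-0.6,-2.7]},{"offset":[20,4,6],"turn":[0,0,0]},{"offset":[15,3,6],"turn":[0,0,0]},{"offset":[5,0,5],"turn":[0,0,0]},{"offset":[0,0,0],"turn":[0,0,0]}]'
python3 -c "
from h import *
st();rel((.5489,.219,.145),196)"
```

```text
time_s: 8.55
ee_pos: [0.5478, 0.2041, 0.1434]
tool_rot: [-3.134, -0.007, -2.877]
contact_force: [-1.1, -0.2, -1.6]
width: 0.0129
{'time_s': 8.55, 'q': [0.2051, 0.6771, -0.853, 1.8061, 0.622, 0.9591, 0.9163], 'joint_velocities': [0.0157, -0.0099, 0.0032, 0.0028, 0.0002, -0.002, -0.0038], 'ee_pos': [0.5478, 0.2041, 0.1434], 'tool_rot': [-3.1338, -0.0066, -2.8773], 'contact_force': [-1.1183, -0.2192, -1.5911], 'moment': [0.0355, -0.0894, 0.0039], 'width': 0.0129}
off [-4.9 14.1 -1.7] turn [-0.44 -0.38 -0.86]
```

```bash
python3 -m crank '[{"offset":[-5,14,-1.5],"turn":[-0.4,-0.4,-0.9]},{"offset":[0,0,0],"turn":[0,0,0]},{"offset":[0,0,0],"turn":[0,0,0]}]'
python3 -c "
from h import *
st();rel((.5489,.219,.145),196)"
```

```text
time_s: 8.85
ee_pos: [0.5515, 0.2188, 0.1452]
tool_rot: [-3.141, 0.003, -2.865]
contact_force: [0.1, 0.1, -1.9]
width: 0.0132
{'time_s': 8.85, 'q': [0.1857, 0.6849, -0.8566, 1.7904, 0.6251, 0.9585, 0.9125], 'joint_velocities': [-0.0162, 0.0035, -0.0153, -0.0193, -0.0098, -0.0129, 0.0017], 'ee_pos': [0.5515, 0.2188, 0.1452], 'tool_rot': [-3.1413, 0.0027, -2.8646], 'contact_force': [0.113, 0.0741, -1.9457], 'moment': [-0.0287, -0.009, 0.0027], 'width': 0.0132}
off [2.5 0.9 0.2] turn [-0.02  0.16 -0.13]
```

```bash
python3 -m crank '[{"offset":[2.5,1,0],"turn":[0,0.2,-0.1]},{"offset":[0,0,0],"turn":[0,0,0]}]'
python3 -c "
from h import *
st();rel((.5489,.219,.145),196)
grab('wrist','w6');crop('w6',250,100,390,260,'c6',5);st()
grab('scene','sc6');crop('sc6',200,130,360,270,'cs6',5);grab('top','top6')"
```

```text
time_s: 9.05
ee_pos: [0.5494, 0.2198, 0.1455]
tool_rot: [3.141, -0.0, -2.863]
contact_force: [-0.1, 0.5, -1.8]
width: 0.0133
{'time_s': 9.05, 'q': [0.1851, 0.684, -0.8586, 1.7923, 0.6229, 0.9604, 0.9126], 'joint_velocities': [-0.0013, 0.0031, 0.0015, -0.0133, 0.004, -0.0032, 0.0003], 'ee_pos': [0.5494, 0.2198, 0.1455], 'tool_rot': [3.1413, -0.0001, -2.8628], 'contact_force': [-0.093, 0.5419, -1.7835], 'moment': [0.0022, 0.0317, -0.0382], 'width': 0.0133}
off [ 0.7 -0.6  0.5] turn [ 0.02 -0.01 -0.02]
{'time_s': 9.1, 'q': [0.1851, 0.684, -0.8585, 1.7921, 0.623, 0.9602, 0.9126], 'joint_velocities': [0.0018, -0.0022, 0.0012, -0.0008, 0.0025, -0.0014, -0.0002], 'ee_pos': [0.5496, 0.2197, 0.1455], 'tool_rot': [3.1413, 0.0002, -2.8629], 'contact_force': [0.6058, -0.6355, -1.5393], 'moment': [-0.0155, -0.0486, -0.0444], 'width': 0.0128}
```

View pics/c6.png

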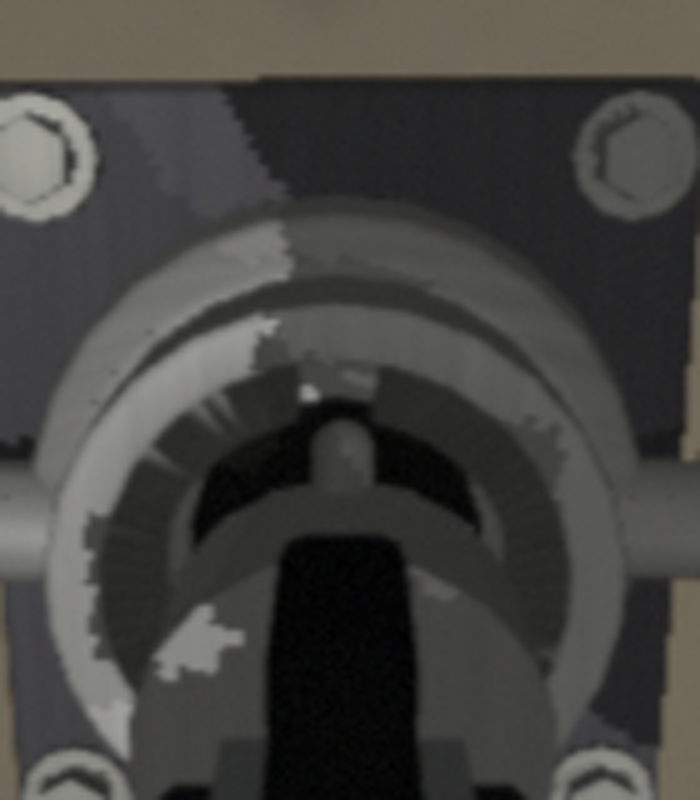

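View pics/cs6.png

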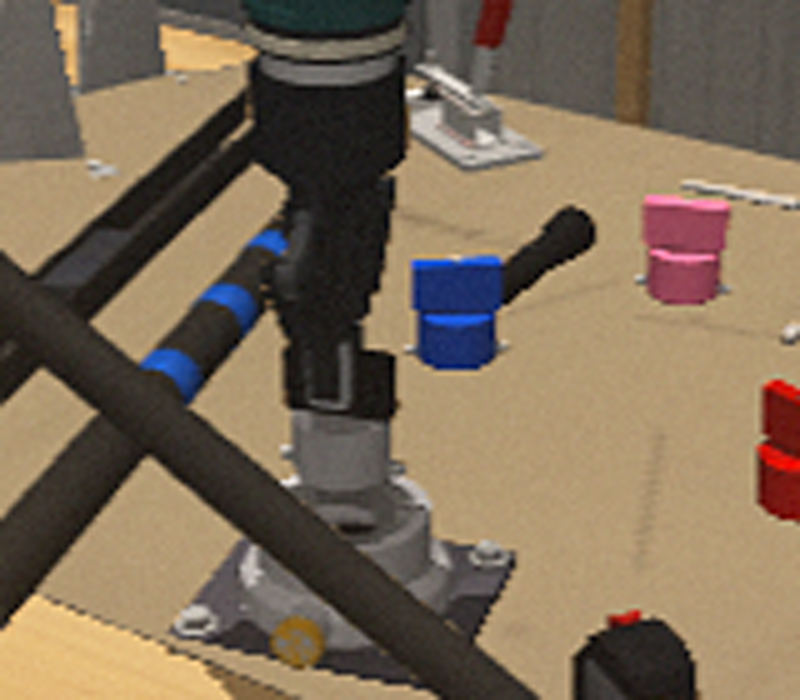

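Run:
```python
from h import *
from scipy.optimize import least_squares
c=lambda x,y:((x+.5)/5-.5+250,(y+.5)/5-.5+100)
o=[c(*p) for p in [(50,560),(625,560),(340,303),(95,425),(560,400),(120,752)]]
i=[c(*p) for p in [(430,380),(250,382),(570,570),(103,570)]]
def res(p):
    r=[]
    for k,pts in((.045,o),(.0362,i)):
        for q in pts:
            X=onz('w6',q,.06); r.append((np.hypot(X[0]-p[0],X[1]-p[1])-k)*1000)
    return r
s=least_squares(res,[.548,.219]); print(s.x,np.round(s.fun,1))
p=np.array((.5495,.2198,.1455)); R=Rn.from_euler('xyz',(3.1413,0,-2.8628))
m=R.inv().apply(np.r_[s.x,.06]-p)*1000; print('mouth in tool',m)
for uv,z in((c(343,418),.0578),(c(343,430),.0578)):
    cc,d=ray('w6',uv); cc=R.inv().apply(cc-p); d=R.inv().apply(d); print((cc+d*(z-cc[2])/d[2])*1000)
a,b=onz('w6',c(300,375),.06),onz('w6',c(378,375),.06); print('slot mid tool',R.inv().apply((a+b)/2-p)*1000,np.linalg.norm(a-b))
```

```text
[0.54845722 0.21880886] [-0.5 -0.7  0.   0.  -0.1 -0.8  0.1 -0.4 -0.4  0.1]
mouth in tool [ 1.27527056 -0.69093013 85.49980146]
[3.60074307e+01 2.63715683e-02 5.78000000e+01]
[3.44206981e+01 2.60838985e-02 5.78000000e+01]
slot mid tool [35.70984368 -0.53530562 85.499847  ] 0.011459347317476025
```

The pin end lines up with the slot: pin at crop (343,430), slot mid at (340,378). A correction of (+0.3, -0.7) mm remains. I'll descend in small steps and watch the force.

```bash
python3 -m crank '[{"offset":[0.5,-0.7,4],"turn":[0,0,0]},{"offset":[0,0,4],"turn":[0,0,0]},{"offset":[0,0,4],"turn":[0,0,0]},{"offset":[0,0,3],"turn":[0,0,0]},{"offset":[0,0,0],"turn":[0,0,0]}]'
python3 -c "
from h import *
st();rel((.5492,.2191,.12),196)"
```

```text
time_s: 9.7
ee_pos: [0.5492, 0.218, 0.1287]
tool_rot: [-3.141, -0.001, -2.864]
contact_force: [-0.1, 0.2, -1.7]
width: 0.013
{'time_s': 9.7, 'q': [0.1757, 0.7031, -0.8411, 1.8033, 0.643, 0.934, 0.8987], 'joint_velocities': [-0.0023, -0.0, -0.0003, -0.0019, 0.0004, -0.001, 0.0004], 'ee_pos': [0.5492, 0.218, 0.1287], 'tool_rot': [-3.1413, -0.0007, -2.8638], 'contact_force': [-0.1194, 0.1679, -1.748], 'moment': [0.0172, -0.0117, 0.0031], 'width': 0.013}
off [-0.4  1.   8.7] turn [-0.02 -0.04 -0.08]
```

```bash
python3 -m crank '[{"offset":[-0.5,1,0],"turn":[0,0,0]},{"offset":[0,0,0],"turn":[0,0,0]}]'
python3 -c "
from h import *
st();rel((.5493,.2191,.12),196)
grab('wrist','w7');crop('w7',250,100,390,260,'c7',5)"
```

```text
time_s: 9.9
ee_pos: [0.5493, 0.2193, 0.1286]
tool_rot: [-3.141, -0.001, -2.864]
contact_force: [-0.4, -0.7, -2.3]
width: 0.0131
{'time_s': 9.9, 'q': [0.1733, 0.7043, -0.8408, 1.8017, 0.6432, 0.9347, 0.8972], 'joint_velocities': [0.0006, -0.0004, 0.0012, 0.0012, 0.0013, 0.0006, 0.0015], 'ee_pos': [0.5493, 0.2193, 0.1286], 'tool_rot': [-3.1414, -0.0009, -2.8636], 'contact_force': [-0.3607, -0.7092, -2.268], 'moment': [0.0011, 0.0274, 0.0485], 'width': 0.0131}
off [ 0.1 -0.2  8.6] turn [-0.01 -0.05 -0.07]
```

View pics/c7.png

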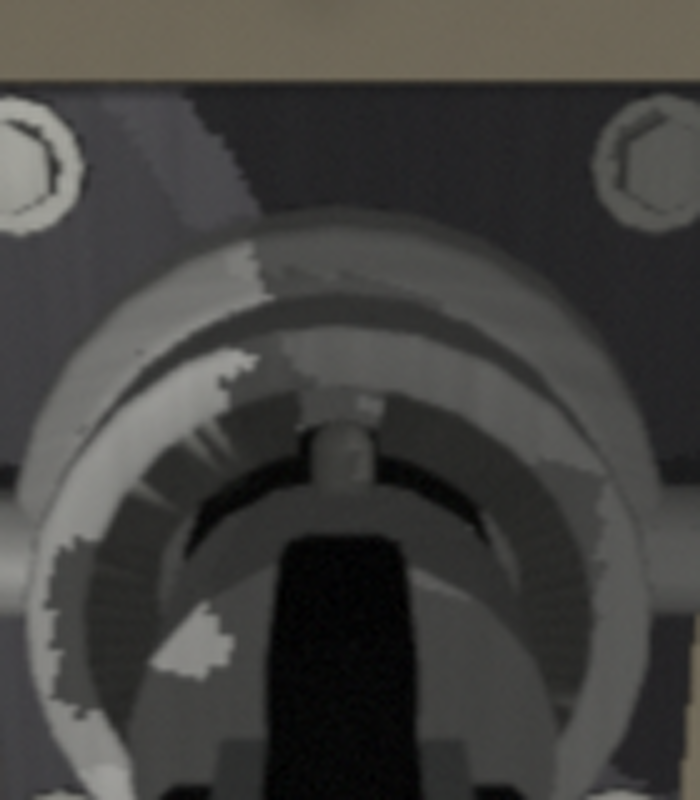

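The pin (312–376) sits centred in the slot (300–384). Continuing down.

```bash
python3 -m crank '[{"offset":[0,-0.3,3],"turn":[0,0,0]},{"offset":[0,0,3],"turn":[0,0,0]},{"offset":[0,0,3],"turn":[0,0,0]},{"offset":[0,0,0],"turn":[0,0,0]}]'
python3 -c "
from h import *
st();rel((.5493,.2191,.11),196)"
```

```text
time_s: 10.35
ee_pos: [0.5496, 0.2189, 0.1191]
tool_rot: [-3.141, -0.0, -2.864]
contact_force: [-0.6, -0.4, -2.4]
width: 0.0132
{'time_s': 10.35, 'q': [0.1668, 0.7156, -0.8304, 1.8066, 0.6552, 0.9195, 0.8889], 'joint_velocities': [-0.0007, -0.0042, -0.0005, -0.004, 0.0, 0.0015, 0.0003], 'ee_pos': [0.5496, 0.2189, 0.1191], 'tool_rot': [-3.1412, -0.0003, -2.8638], 'contact_force': [-0.5759, -0.3884, -2.4206], 'moment': [-0.0137, 0.0132, 0.0924], 'width': 0.0132}
off [0.2 0.3 9.1] turn [-0.02 -0.02 -0.08]
```

```bash
python3 -m crank '[{"offset":[0,0.2,3],"turn":[0,0,0]},{"offset":[0,0,3],"turn":[0,0,0]},{"offset":[0,0,2],"turn":[0,0,0]},{"offset":[0,0,0],"turn":[0,0,0]}]'
python3 -c "
from h import *
st();rel((.5493,.2191,.105),196)"
```

```text
time_s: 10.75
ee_pos: [0.5495, 0.2191, 0.1102]
tool_rot: [-3.141, -0.001, -2.864]
contact_force: [-0.4, -0.2, -2.0]
width: 0.0133
{'time_s': 10.75, 'q': [0.16, 0.7267, -0.821, 1.8106, 0.6661, 0.9061, 0.8805], 'joint_velocities': [0.0003, -0.0005, -0.0012, -0.0011, -0.001, -0.0001, -0.0011], 'ee_pos': [0.5495, 0.2191, 0.1102], 'tool_rot': [-3.1412, -0.0006, -2.8638], 'contact_force': [-0.4045, -0.2253, -2.0098], 'moment': [-0.0025, 0.012, 0.0053], 'width': 0.0133}
off [0.2 0.1 5.2] turn [-0.02 -0.03 -0.08]
```

```bash
for i in 1; do python3 -m crank '[{"offset":[0,0,3],"turn":[0,0,0]},{"offset":[0,0,2],"turn":[0,0,0]},{"offset":[0,0,0],"turn":[0,0,0]}]'; done
python3 -c "
from h import *
st()"
python3 -m crank '[{"offset":[0,0,1],"turn":[0,0,0]},{"offset":[0,0,0],"turn":[0,0,0]}]'
python3 -m crank '[{"offset":[0,0,0.7],"turn":[0,0,0]},{"offset":[0,0,0],"turn":[0,0,0]}]'
```

```text
time_s: 11.05
ee_pos: [0.5495, 0.2191, 0.1048]
tool_rot: [-3.141, -0.001, -2.864]
contact_force: [1.0, -0.5, -2.5]
width: 0.013
{'time_s': 11.05, 'q': [0.1559, 0.7334, -0.8151, 1.8129, 0.6729, 0.8978, 0.8754], 'joint_velocities': [0.0008, -0.0014, -0.0001, -0.0003, 0.0007, 0.0001, 0.0003], 'ee_pos': [0.5495, 0.2191, 0.1048], 'tool_rot': [-3.1413, -0.0005, -2.8638], 'contact_force': [0.9631, -0.5014, -2.5368], 'moment': [-0.0432, -0.0417, 0.0013], 'width': 0.013}
time_s: 11.25
ee_pos: [0.5496, 0.2191, 0.1037]
tool_rot: [-3.141, -0.0, -2.864]
contact_force: [0.7, 0.2, -2.1]
width: 0.0128
time_s: 11.45
ee_pos: [0.5496, 0.2192, 0.1031]
tool_rot: [-3.141, -0.0, -2.864]
contact_force: [-0.9, 0.1, -2.0]
width: 0.0129
```

```bash
python3 -m crank '[{"offset":[0,0,0.7],"turn":[0,0,0]},{"offset":[0,0,0],"turn":[0,0,0]}]'
python3 -m crank '[{"offset":[0,0,0.5],"turn":[0,0,0]},{"offset":[0,0,0],"turn":[0,0,0]}]'
python3 -c "
from h import *
st()"
```

```text
time_s: 11.65
ee_pos: [0.5497, 0.2193, 0.1026]
tool_rot: [-3.141, 0.0, -2.864]
contact_force: [-0.8, -0.2, -1.7]
width: 0.0128
time_s: 11.85
ee_pos: [0.5498, 0.2193, 0.1025]
tool_rot: [-3.141, 0.0, -2.864]
contact_force: [-0.8, -0.6, -0.2]
width: 0.0131
{'time_s': 11.85, 'q': [0.1535, 0.7362, -0.8122, 1.8136, 0.6764, 0.894, 0.8726], 'joint_velocities': [0.001, -0.0045, -0.0013, -0.0008, -0.0007, 0.0018, 0.0009], 'ee_pos': [0.5498, 0.2193, 0.1025], 'tool_rot': [-3.1409, 0.0002, -2.8639], 'contact_force': [-0.836, -0.5879, -0.1805], 'moment': [-0.0985, 0.1652, 0.0116], 'width': 0.0131}
```

```bash
python3 -m crank '[{"offset":[0,0,0.5],"turn":[0,0,0]},{"offset":[0,0,0],"turn":[0,0,0]}]'
python3 -c "
from h import *
st()
grab('wrist','w8');crop('w8',250,100,390,260,'c8',5)"
```

```text
time_s: 12.05
ee_pos: [0.5497, 0.2193, 0.1024]
tool_rot: [-3.141, 0.0, -2.864]
contact_force: [-1.5, -0.5, 1.1]
width: 0.0128
{'time_s': 12.05, 'q': [0.1531, 0.7362, -0.812, 1.8138, 0.6768, 0.8938, 0.8721], 'joint_velocities': [-0.001, -0.002, -0.0023, -0.0005, -0.0024, 0.0041, 0.0008], 'ee_pos': [0.5497, 0.2193, 0.1024], 'tool_rot': [-3.1406, 0.0003, -2.8639], 'contact_force': [-1.4958, -0.4669, 1.0585], 'moment': [-0.1568, 0.1999, -0.017], 'width': 0.0128}
```

View pics/c8.png

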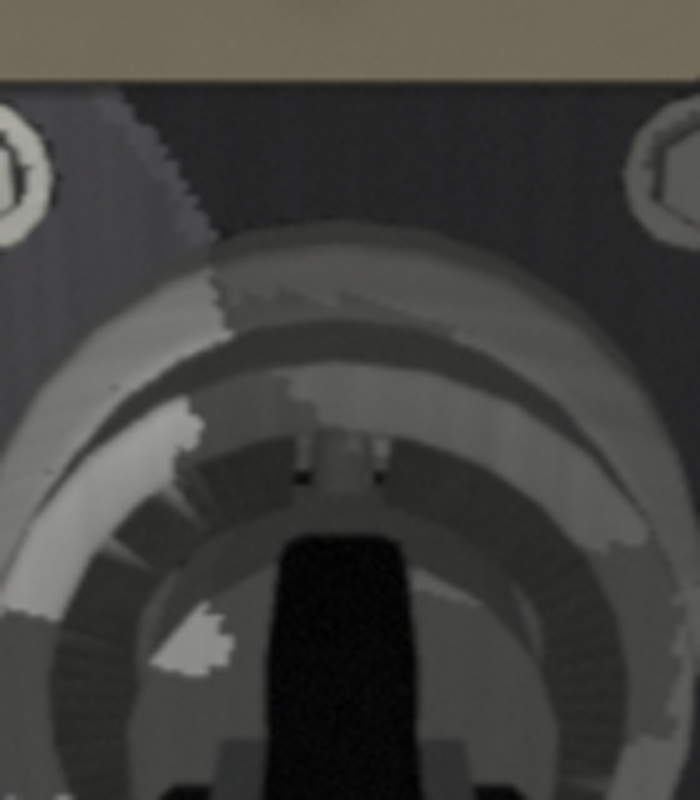

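The cap is down on the gasket. Contact started at TCP z of about 0.1027, which puts the underside at about 0.0388, so the gasket is about 0.8 mm high and I expect an early bite. I'll back off slightly and then turn clockwise (+z tool) in small steps.

```bash
python3 -m crank '[{"offset":[0,0,-0.3],"turn":[0,0,0]},{"offset":[0,0,0],"turn":[0,0,0]}]'
python3 -c "
from h import *
for i in range(4):
  s=arm.state(); print(s['time_s'],np.round(s['ee_pos'],5),np.degrees(s['tool_rot'][2]).round(2),np.round(s['contact_force'],2),np.round(s['moment'],3))"
```

```text
time_s: 12.3
ee_pos: [0.5497, 0.2193, 0.1025]
tool_rot: [-3.141, 0.0, -2.864]
contact_force: [-0.9, 0.6, -0.8]
width: 0.0127
12.3 [0.54975 0.21931 0.10254] -164.09 [-0.89  0.59 -0.79] [-0.047  0.1    0.024]
12.3 [0.54975 0.21931 0.10254] -164.09 [-0.89  0.59 -0.79] [-0.047  0.1    0.024]
12.3 [0.54975 0.21931 0.10254] -164.09 [-0.89  0.59 -0.79] [-0.047  0.1    0.024]
12.3 [0.54975 0.21931 0.10254] -164.09 [-0.89  0.59 -0.79] [-0.047  0.1    0.024]
```

```bash
cat > l.py <<'E'
from h import *
F=[];M=[]
for i in range(4):
    s=arm.state();F.append(s['contact_force']);M.append(s['moment']);arm.grab_frame('top')
s=arm.state();F.append(s['contact_force']);M.append(s['moment'])
print(round(s['time_s'],2),'pos',np.round(s['ee_pos'],5),'yaw',np.degrees(s['tool_rot'][2]).round(2),'F',np.mean(F,0).round(2),'M',np.mean(M,0).round(3),'rp',np.round(s['tool_rot'][:2],4))
E
python3 l.py
python3 -m crank '[{"offset":[0,0,0],"turn":[0,0,2]},{"offset":[0,0,0],"turn":[0,0,2]},{"offset":[0,0,0],"turn":[0,0,0]}]' >/dev/null; python3 l.py
```

```text
12.5 pos [0.54975 0.21932 0.10258] yaw -164.09 F [-0.67 -0.33 -0.75] M [-0.054  0.099 -0.002] rp [-3.1407e+00  3.0000e-04]
13.0 pos [0.55008 0.21972 0.10258] yaw -168.17 F [ 0.   -0.13 -0.53] M [-0.065  0.061  0.015] rp [3.1413e+00 1.2000e-03]
```

```bash
python3 -m crank '[{"offset":[0.7,-0.5,0],"turn":[0,0,2]},{"offset":[0,0,0],"turn":[0,0,2]},{"offset":[0,0,0],"turn":[0,0,0]}]' >/dev/null; python3 l.py
python3 -c "
from h import *
rel((.5494,.219,.1025),188)"
```

```text
13.5 pos [0.54993 0.21936 0.10264] yaw -172.37 F [ 0.35  0.02 -0.58] M [ 0.022 -0.032 -0.009] rp [3.1401e+00 2.3000e-03]
off [ 0.6 -0.3  0.1] turn [ 0.09  0.13 -0.37]
```

```bash
python3 -m crank '[{"offset":[0.5,-0.3,0.1],"turn":[0.1,0.1,2]},{"offset":[0,0,0],"turn":[0,0,2]},{"offset":[0,0,0],"turn":[0,0,0]}]' >/dev/null; python3 l.py
python3 -m crank '[{"offset":[0.3,-0.2,0.1],"turn":[0.1,0.1,2]},{"offset":[0,0,0],"turn":[0,0,0]}]' >/dev/null; python3 l.py
python3 -c "
from h import *
rel((.5494,.219,.1025),188)"
```

```text
14.0 pos [0.5498  0.21919 0.10261] yaw -176.61 F [ 0.2   0.04 -1.07] M [ 0.    -0.08   0.006] rp [3.141e+00 1.000e-03]
14.4 pos [0.54968 0.2191  0.10261] yaw -178.7 F [ 0.35  0.07 -0.45] M [ 0.039 -0.064 -0.005] rp [-3.1409e+00 -5.0000e-04]
off [ 0.3 -0.1  0.1] turn [-0.04 -0.03 -6.7 ]
```

```bash
for i in 1 2 ; do python3 -m crank '[{"offset":[0.1,0,0],"turn":[0,0,2]},{"offset":[0,0,0],"turn":[0,0,0]}]' >/dev/null; python3 l.py; done
```

```text
14.8 pos [0.54964 0.2192  0.10261] yaw 179.22 F [ 0.41  0.03 -0.61] M [ 0.028 -0.085 -0.012] rp [-3.1413e+00 -4.0000e-04]
15.2 pos [0.54957 0.21924 0.1026 ] yaw 177.13 F [ 0.3   0.31 -1.01] M [ 0.045 -0.096 -0.003] rp [-3.1415e+00 -4.0000e-04]
```

```bash
python3 -m crank '[{"offset":[0.1,0,0],"turn":[0,0,2]},{"offset":[0,0,0],"turn":[0,0,0]}]' >/dev/null; python3 l.py
```

```text
15.6 pos [0.54956 0.21928 0.10259] yaw 175.04 F [ 0.44  0.45 -0.65] M [ 0.041 -0.098  0.002] rp [ 3.1414e+00 -3.0000e-04]
```

```bash
for i in 1 2 3; do python3 -m crank '[{"offset":[0.1,-0.1,0],"turn":[0,0,2]},{"offset":[0,0,0],"turn":[0,0,0]}]' >/dev/null; python3 l.py; done
```

```text
16.0 pos [0.5495  0.21919 0.10257] yaw 172.95 F [-0.16  0.37 -0.89] M [ 0.039 -0.131 -0.022] rp [ 3.1413e+00 -3.0000e-04]
16.4 pos [0.54946 0.21902 0.10251] yaw 170.86 F [ 0.27  0.5  -1.31] M [ 0.017 -0.161 -0.   ] rp [ 3.1412e+00 -4.0000e-04]
16.8 pos [0.54939 0.21884 0.10246] yaw 168.78 F [ 0.55  0.11 -1.74] M [ 0.002 -0.225 -0.015] rp [ 3.1413e+00 -4.0000e-04]
```

```bash
for i in 1 2; do python3 -m crank '[{"offset":[0,0,0],"turn":[0,0,2]},{"offset":[0,0,0],"turn":[0,0,0]}]' >/dev/null; python3 l.py; done
```

```text
17.2 pos [0.54934 0.21862 0.1024 ] yaw 166.69 F [ 0.3   0.44 -1.57] M [-0.034 -0.225 -0.02 ] rp [-3.1415e+00 -6.0000e-04]
17.6 pos [0.5493  0.2184  0.10231] yaw 164.6 F [ 0.28 -0.15 -1.48] M [-0.08  -0.226 -0.026] rp [-3.1411e+00 -8.0000e-04]
```

Fz has gone from -0.65 to about -1.6 N and the hand is being drawn down, so the ramps have probably started to bite. I'll test with a gentle 0.5 mm lift.

```bash
python3 -m crank '[{"offset":[0,0,-0.5],"turn":[0,0,0]},{"offset":[0,0,0],"turn":[0,0,0]}]' >/dev/null; python3 l.py;python3 -m crank '[{"offset":[0,0,-0.5],"turn":[0,0,0]},{"offset":[0,0,0],"turn":[0,0,0]}]' >/dev/null; python3 l.py
```

```text
18.0 pos [0.54924 0.21839 0.10242] yaw 164.6 F [ 0.91  0.43 -3.6 ] M [-0.009 -0.424 -0.028] rp [-3.1413e+00 -1.0000e-03]
18.4 pos [0.54919 0.21834 0.10244] yaw 164.61 F [ 1.67  0.42 -5.2 ] M [ 0.064 -0.614 -0.026] rp [-3.1415e+00 -1.3000e-03]
```

The lift test confirms the bite: 1 mm commanded moved it only 0.1 mm, with a pull of 3 to 4 N. From the descent forces the gasket zero is at TCP z of about 0.1027, so the first touch was at a turn of roughly 22–27°. I'll relax the lift and continue, letting the hand follow down.

```bash
python3 -m crank '[{"offset":[0,0,0.6],"turn":[0,0,0]},{"offset":[0,0,0.3],"turn":[0,0,0]},{"offset":[0,0,0],"turn":[0,0,0]}]' >/dev/null; python3 l.py;python3 -m crank '[{"offset":[0,0,0.2],"turn":[0,0,2]},{"offset":[0,0,0.1],"turn":[0,0,0]},{"offset":[0,0,0],"turn":[0,0,0]}]' >/dev/null; python3 l.py
python3 -m crank '[{"offset":[0,0,0.2],"turn":[0,0,2]},{"offset":[0,0,0.1],"turn":[0,0,0]},{"offset":[0,0,0],"turn":[0,0,0]}]' >/dev/null; python3 l.py
```

```text
18.9 pos [0.54927 0.21837 0.10232] yaw 164.6 F [ 1.1   0.03 -2.78] M [-0.067 -0.361 -0.009] rp [-3.1411e+00 -9.0000e-04]
19.4 pos [0.54918 0.21819 0.10222] yaw 162.44 F [ 0.37 -0.42 -1.49] M [-0.101 -0.274 -0.013] rp [-3.1404e+00 -9.0000e-04]
19.9 pos [0.54909 0.21806 0.10206] yaw 160.28 F [ 0.24 -0.28 -0.65] M [-0.18  -0.213 -0.01 ] rp [-3.1399e+00 -9.0000e-04]
```

```bash
for i in 1 2 3; do python3 -m crank '[{"offset":[0,0,0.2],"turn":[0,0,2]},{"offset":[0,0,0],"turn":[0,0,0]}]' >/dev/null; python3 l.py; done
```

```text
20.3 pos [0.54904 0.21788 0.10192] yaw 158.2 F [-0.29 -0.41 -0.75] M [-0.22  -0.136 -0.006] rp [-3.1395e+00 -1.0000e-03]
20.7 pos [0.54897 0.21776 0.10176] yaw 156.12 F [-0.26 -1.   -0.61] M [-0.265 -0.104  0.015] rp [-3.1391e+00 -1.0000e-03]
21.1 pos [0.54892 0.21768 0.10161] yaw 154.04 F [-0.72 -0.9   0.43] M [-0.327 -0.057 -0.002] rp [-3.1388e+00 -1.0000e-03]
```

```bash
for i in 1 2; do python3 -m crank '[{"offset":[0,0,0.1],"turn":[0,0,2.2]},{"offset":[0,0,0],"turn":[0,0,0]}]' >/dev/null; python3 l.py; done
```

```text
21.5 pos [0.54884 0.21759 0.10154] yaw 151.86 F [-0.18 -1.02  0.32] M [-0.325 -0.021 -0.045] rp [-3.1385e+00 -1.0000e-03]
21.9 pos [0.54882 0.2175  0.10142] yaw 149.71 F [-0.62 -1.13  0.2 ] M [-0.343 -0.036 -0.031] rp [-3.1383e+00 -1.1000e-03]
```

```bash
for i in 1 2; do python3 -m crank '[{"offset":[0,0,-0.4],"turn":[0,0,0]},{"offset":[0,0,0],"turn":[0,0,0]}]' >/dev/null; python3 l.py; done
```

```text
22.3 pos [0.54878 0.21749 0.10148] yaw 149.73 F [-0.15 -0.5  -0.73] M [-0.246 -0.132 -0.033] rp [-3.1385e+00 -1.4000e-03]
22.7 pos [0.54876 0.21744 0.10147] yaw 149.73 F [ 0.37  0.17 -2.55] M [-0.192 -0.294 -0.02 ] rp [-3.1386e+00 -1.7000e-03]
```

At neutral hand force, z suggests about 12 N of clamp, but the slope (0.057 mm per degree against the stated 0.078) disagrees. I'll check in the wrist view whether the cap slipped in the hand.

Run:
```python
from h import *
grab('wrist','w9')
a=cv2.imread('pics/w7.png')[150:350,240:400];b=cv2.imread('pics/w9.png')[150:350,240:400]
im=np.hstack([a,b]).astype(float)*1.6
cv2.imwrite('pics/c9.png',cv2.resize(np.clip(im,0,255).astype('uint8'),None,fx=2.5,fy=2.5,interpolation=cv2.INTER_CUBIC))
g7=np.load('pics/w7.npz')['img'];g9=np.load('pics/w9.npz')['img']
def bar(g):
    g=cv2.cvtColor(g,cv2.COLOR_BGR2GRAY)
    m=(g[255:330,285:350]>45).astype(np.uint8)
    n,_,s,c=cv2.connectedComponentsWithStats(m)
    return [(s[i,4],np.round(c[i]+[285,255],2)) for i in range(1,n) if s[i,4]>30]
print(bar(g7));print(bar(g9))
```

```text
[(np.int32(246), array([294.97, 270.37])), (np.int32(241), array([341.22, 270.82])), (np.int32(191), array([318.03, 286.08])), (np.int32(35), array([302.23, 327.2 ])), (np.int32(34), array([334.06, 327.15]))]
[(np.int32(314), array([294.94, 270.54])), (np.int32(311), array([340.95, 270.62])), (np.int32(197), array([317.93, 286.05])), (np.int32(34), array([301.94, 327.15])), (np.int32(34), array([334.06, 327.15]))]
```

View pics/c9.png

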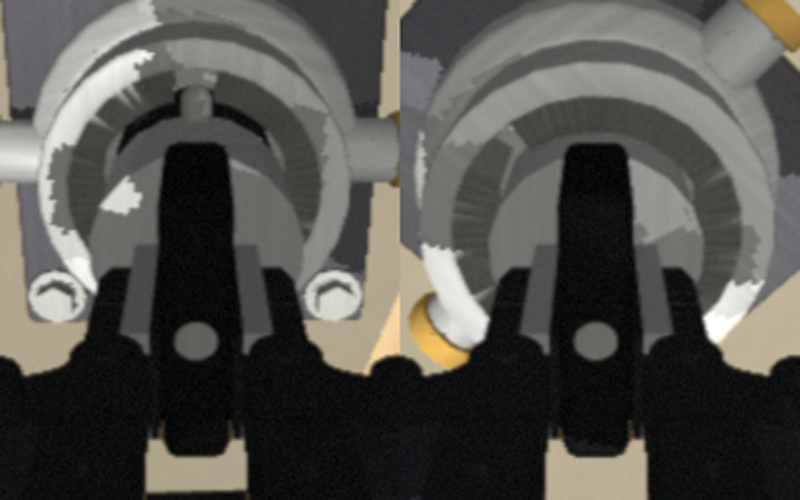

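The bar and stud have not moved in the hand: stud (318.03,286.08) before, (317.93,286.05) now. The angle estimate gives about 17 N and the height estimate about 10 N. About 2° more keeps both inside 9–22 N, so I'll turn that far and relax.

```bash
python3 -m crank '[{"offset":[0,0,0.3],"turn":[0,0,2.1]},{"offset":[0,0,0],"turn":[0,0,0]},{"offset":[0,0,0],"turn":[0,0,0]}]' >/dev/null; python3 l.py
```

```text
23.25 pos [0.54866 0.21739 0.10133] yaw 147.68 F [ 0.36 -1.04 -2.51] M [-0.212 -0.268 -0.021] rp [-3.1381e+00 -1.2000e-03]
```

The hand is at neutral force (Fz -2.5, equal to the cap's weight) after 48.2° in total. Releasing.

```bash
python3 -m crank '[{"offset":[0,0,0],"turn":[0,0,0]},{"offset":[0,0,0],"turn":[0,0,0]},{"offset":[0,0,0],"turn":[0,0,0]},{"offset":[0,0,0],"turn":[0,0,0]},{"offset":[0,0,0],"turn":[0,0,0]}]' 120 60; python3 l.py
python3 -c "
from h import *
grab('wrist','w10');crop('w10',220,130,420,330,'c10',4)"
```

```text
time_s: 23.75
ee_pos: [0.549, 0.2191, 0.1026]
tool_rot: [-3.141, -0.001, 2.578]
contact_force: [0.3, -0.2, 0.3]
width: 0.0452
23.95 pos [0.54889 0.2189  0.10246] yaw 147.73 F [0.15 0.1  0.44] M [ 0.008 -0.003  0.011] rp [-3.1406e+00 -1.5000e-03]
```

View pics/c10.png

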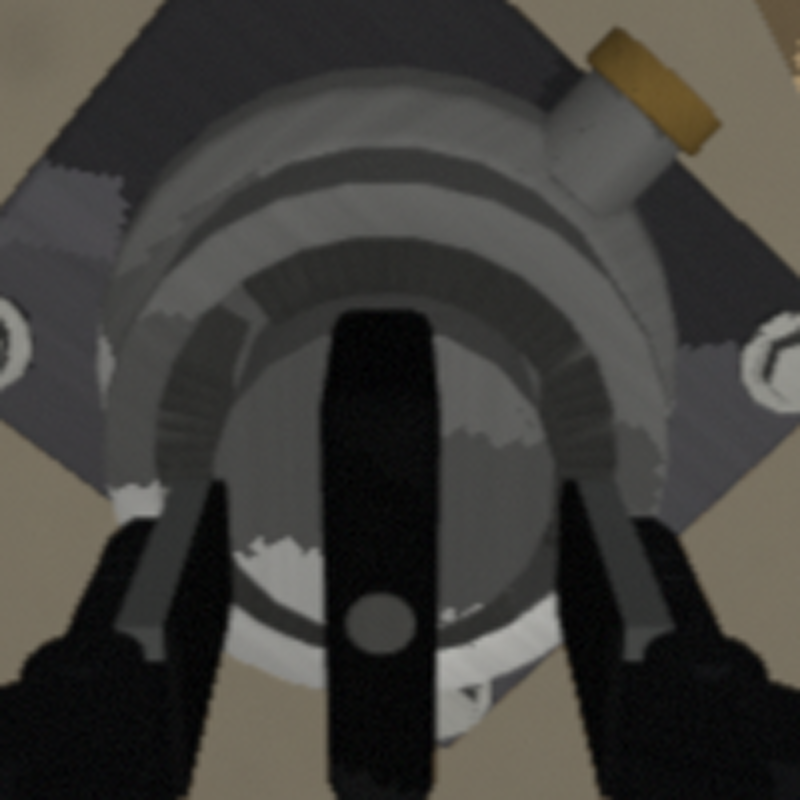

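Released. The bar stands between the open jaws, centred in the neck, with no forces on the hand. Retreating upward and looking.

```bash
python3 -m crank '[{"offset":[0,0,-10],"turn":[0,0,0]},{"offset":[0,0,-20],"turn":[0,0,0]},{"offset":[0,0,-30],"turn":[0,0,0]},{"offset":[0,0,-30],"turn":[0,0,0]},{"offset":[0,0,-20],"turn":[0,0,0]},{"offset":[0,0,0],"turn":[0,0,0]},{"offset":[0,0,0],"turn":[0,0,0]}]' 120; python3 l.py
python3 -c "
from h import *
grab('wrist','w11');crop('w11',240,100,400,260,'c11',4)
grab('scene','sc11');crop('sc11',200,130,360,270,'cs11',5)
grab('top','top11')"
```

```text
time_s: 24.7
ee_pos: [0.5486, 0.2192, 0.2193]
tool_rot: [-3.141, -0.002, 2.579]
contact_force: [-0.2, 0.3, -0.2]
width: 0.0454
24.9 pos [0.54814 0.21904 0.21784] yaw 147.79 F [ 0.1   0.39 -0.4 ] M [-0.02  -0.015 -0.005] rp [-3.1388 -0.0035]
```

View pics/c11.png

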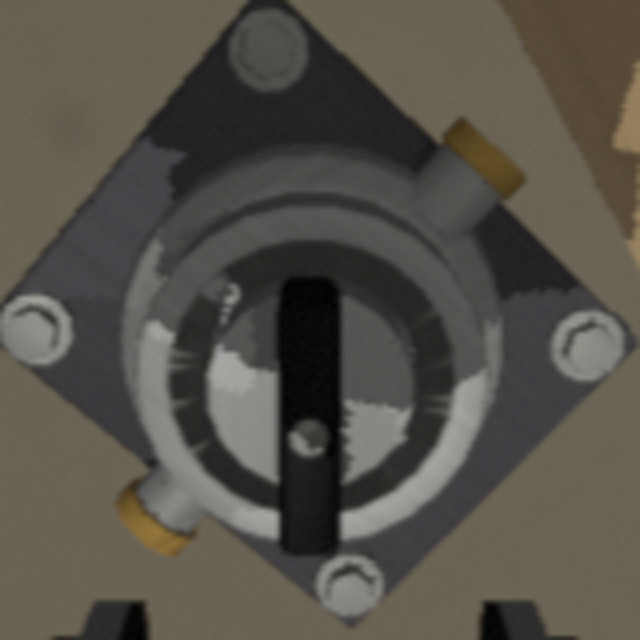

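View pics/cs11.png

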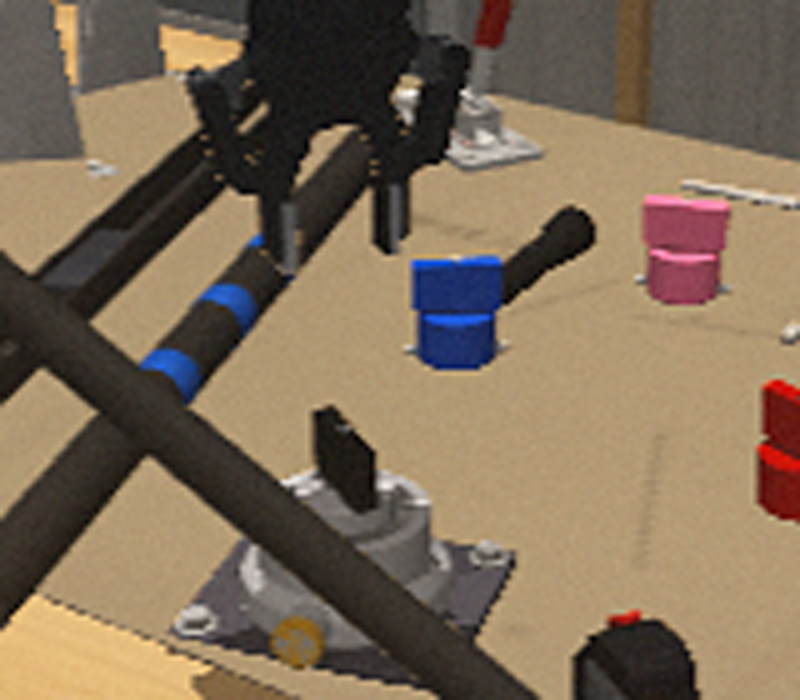

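The cap stands upright, centred in the neck, and its bar is still at the released yaw, so it did not spring back. The hand is clear of everything. Handing in.

Run:
```python
from h import *
# quick centring & bystander check
c=lambda x,y:((x+.5)/4-.5+240,(y+.5)/4-.5+100)
print('stud',onz('w11',c(310,437),.0805))
a=np.load('pics/top0.npz')['img'].astype(int);b=np.load('pics/top11.npz')['img'].astype(int)
for n,(x0,y0,x1,y1) in dict(wrench=(395,210,475,240),torch=(365,135,425,160),tape=(200,250,235,290)).items(): print(n,abs(a-b)[y0:y1,x0:x1].mean().round(2))
print(arm.hand_in())
```

```text
stud [0.55455679 0.21402107 0.0805    ]
wrench 12.28
torch 10.02
tape 9.37
the job is handed in; nothing more can be done
None
```

Run:
```python
from h import *
c=lambda x,y:((x+.5)/4-.5+240,(y+.5)/4-.5+100)
print('stud',onz('w11',c(310,437),.106))
g=[np.load(f'pics/{n}.npz')['img'] for n in('top0','top11')]
for n,(x0,y0,x1,y1) in dict(wrench=(395,210,475,240),torch=(365,135,425,160),tape=(200,250,235,290)).items():
    p=[cv2.cvtColor(i[y0:y1,x0:x1],cv2.COLOR_BGR2GRAY).astype(np.float32) for i in g]; print(n,cv2.phaseCorrelate(*p))
```

```text
stud [0.54734429 0.21874487 0.106     ]
wrench ((0.010717830942368778, -0.06404491544940427), 0.9552626025676727)
torch ((0.05878364216496479, 0.5137277013403718), 0.9036879952748617)
tape ((-0.004917626391875984, -0.16578929317483926), 1.0228070583608415)
```

The cap is refitted, tightened and released, and the job was handed in at about 25 s of the 61 s allowed. No verdict is reported. The final clamping force is an estimate, because I had no direct reading of it.

**What I did:** I gripped the aluminium cap with the black bar and lowered its pins through the slots onto the gasket, which felt about 0.8 mm high. I turned it clockwise 48° in total. The bite showed from about 23–27°, and a gentle lift at 31° confirmed it. Then I relaxed the hand to the cap's own weight, let go and moved clear.

**Checks that passed:**
- **Position:** the cap is upright, its stud measures about 1 mm from the mouth's centre, and the bar did not turn back after release.
- **Bystanders:** the wrench and tape measure show under 0.2 px of shift in the top view, and the torch about 0.5 px (roughly 1 mm), so none moved noticeably.
- **Forces:** hand readings stayed within a few newtons throughout, well below the limits.

**Checks that disagreed:**
- **Clamping force:** the hand's height gives about 12–14 N, while the angle past first touch gives about 17–20 N. Both are inside 9–22 N.
- **Ramp slope:** the hand followed the ramp down by only 0.057–0.07 mm per degree, against the stated 0.078.
- **Centring check before hand-in:** my first reading used the wrong stud height and came out about 8 mm off. I only noticed after handing in; redone with the right height, it gives the 1 mm above.

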